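# Change over the lidded boxes

## Task

We are done with the cutters and want the piping nozzles next: flip the open lid of the narrower white box over so that it falls shut, and flip the closed lid of the wider white box up and past upright so that it leans back and stays open by itself, in either order. Only push the lids with the fingertips: do not lift or tip the boxes or shove them from their places, and leave everything else on the table where it is.

Things in the scene. Friction and masses are not known exactly. Their poses are not given: they have to be found in the camera images.
- nozzle_box: the wider box: 100 deep (x), 140 wide (y), 70 high, white plastic, 4 mm wall, open top, about 1.2 kg, loose on the table; holds piping nozzles 40 high. Origin: centre of the underside; x points from the front (lip side) to the hinge side, y along the hinge, z up. The hinge line lies along y at x = +50, z = +70. At the start its lid is shut.
- nozzle_lid (a joint): light wooden lid of the wider box, rad: 0 = shut, about 1.57 = upright (balance point), 1.85 = leaning back open on its stop. Plain, nearly free hinge, lightly damped: below upright it falls shut, beyond it falls back to the stop. 6 thick, its underside in the plane of the hinge line; 100 from hinge to front wall, 142 wide, about 0.12 kg.
- nozzle_lip (a point): middle of the front edge of the lip of the wider box's lid, half-way through its thickness; turns with the lid. The lip is a flat tab 40 wide and 6 thick in the middle of the lid's front edge, sticking out 24 beyond the front wall with nothing below it; this edge is 124 from the hinge line
- cutter_box: the narrower box: 100 deep (x), 90 wide (y), 70 high, white plastic, 4 mm wall, open top, about 1.2 kg, loose on the table; holds one ring cutter 34 high. Origin: centre of the underside; x points from the front (lip side) to the hinge side, y along the hinge, z up. The hinge line lies along y at x = +50, z = +70. At the start its lid leans back open.
- cutter_lid (a joint): light wooden lid of the narrower box, rad: 0 = shut, about 1.57 = upright (balance point), 1.85 = leaning back open on its stop. Plain, nearly free hinge, lightly damped: below upright it falls shut, beyond it falls back to the stop. 6 thick, its underside in the plane of the hinge line; 100 from hinge to front wall, 92 wide, about 0.09 kg.
- cutter_lip (a point): middle of the front edge of the lip of the narrower box's lid, half-way through its thickness; turns with the lid. The lip is a flat tab 40 wide and 6 thick in the middle of the lid's front edge, sticking out 24 beyond the front wall with nothing below it; this edge is 124 from the hinge line
- nozzle_stray: bystander: one loose metal piping nozzle standing on the table in front of the boxes, 27 wide, 40 high, origin under its centre
- label_roll: bystander: white roll of stickers lying flat on the table behind the boxes, 69 across, 40 high, origin under its centre
- shaker_a: bystander: spice jar with a black cap, 45 across, 105 high, right of the boxes, origin under its centre

How it is judged:
At the end, for the whole second after the job is handed in: The wider box's lid leans back open by itself (beyond 1.7 rad), the narrower box's lid lies shut (under 0.05 rad), both lids still; both boxes stand level (within 0.05 rad), at rest and within 25 mm of where they were; every listed bystander is within 30 mm of where it was (value of joint nozzle_lid above 1.7 rad and value of joint cutter_lid below 0.05 rad and velocity of joint nozzle_lid between -0.1 and 0.1 rad/s and velocity of joint cutter_lid between -0.1 and 0.1 rad/s and distance of each of nozzle_box, cutter_box from where it was at the start of the episode below 0.025 m and angle between each of nozzle_box, cutter_box's own z axis and vertical below 0.05 rad and linear speed of each of nozzle_box, cutter_box below 0.02 m/s and distance of each of nozzle_stray, label_roll, shaker_a from where it was at the start of the episode below 0.03 m); the robot touches nothing.
It fails at once if a box is lifted more than 15 mm or tipped more than 0.2 rad (height (world z) of any of nozzle_box, cutter_box above 0.015 m or angle between any of nozzle_box, cutter_box's own z axis and vertical above 0.2 rad).
It fails at once if a box is shoved more than 25 mm (distance of any of nozzle_box, cutter_box from where it was at the start of the episode above 0.025 m).
It fails at once if a bystander is moved more than 30 mm (distance of any of nozzle_stray, label_roll, shaker_a from where it was at the start of the episode above 0.03 m).
It also fails if it takes over 43 s, if anything falls off the work surface, if the arm or the gripper's body presses on something with over 40 N, if the wrist force passes 120 N, or if a joint passes its speed limit or range.

## Robot

A 6-joint arm with a two-finger parallel gripper is mounted at the origin on a cart in front of the work surface, level with it; the furniture and walls round the work are solid. World frame = base frame: x ahead of the robot, y to its left, z up, the work surface at z = 0. Lengths are in m, angles in rad, forces in N, time in s.
With the tool pointing down it reaches from about 0.225 to 0.725 m from the base axis. Payload 3.1 kg.
Tool frame: the origin (TCP) lies between the finger pads; the fingertips stand 8 mm ahead of it and the grasp point (between the pads) lies 11 mm behind it; z points along the fingers, y is the direction in which the jaws open and shut (so a half turn about z gives the same grasp; the last joint's range is limited). The gripper opens to 85 mm and grips with 20 to 120 N. Pads are 22 mm wide; open, the fingers measure 114 mm over their backs; the gripper's body (76 mm by 85 mm) begins 54 mm behind the grasp point. The pads swing forward as they close: fully open they stand 13 mm farther back than shut.
Start: joints at [1.024, 0.048, 0.099, 1.622, 0, 1.443], TCP at [0.214, 0.48, 0.239] pointing down, gripper open.
Joint ranges: [-2.91, 2.91], [-0.99, 1.94], [-1.21, 1.42], [-2.12, 2.29], [-1.49, 1.47], [-3.14, 3.14]. Speed limits (rad/s): [2.79, 2.79, 3.14, 3.14, 3.14, 3.14].

## Interface

Orientations are given as a rotation vector (axis times angle).
In Python, from station import status, eyes, finish_job gives the robot as it stands. The module is installed in compiled form; this text tells all that it offers.
- The arm moves only by the shell command python3 -m handwheel 'ROWS' [OPENING] [FORCE]. ROWS is JSON, one flat list of numbers, 6 for each row, row after row: the shift along the tool's x, y, z normalised to -1 to 1, where 1 is 2 cm, then the turn, a rotation vector about the tool's x, y, z normalised to -1 to 1, where 1 is 180 degrees. In form: [x, y, z, wx, wy, wz, x, y, z, wx, wy, wz, ...]. A call has 1 to 8 rows; each row shifts and turns the commanded pose from where the row before left it, along the tool's axes as they then stand; what a row does not reach is not made up. A row lasts 1/8 s, in which the tool goes at most 62.5 mm and 10.7 degrees, less where a joint would pass 70% of its speed; a pose out of reach is approached as far as the arm can. A call with a number of a shift or a turn outside -1 to 1 is refused whole. A call with a gripper value outside its range is refused whole. OPENING is the opening, from -1 (shut) to 1 (fully open), so that 0 is half open, set as the call begins (- or left out, the last holds). The fingers move at their own pace and stop on an object; FORCE is the grip in N (left out, the last holds). Time passes only in rows, so rows that do not move let the fingers close. It gives the time, the measured TCP pose, the force and the opening at its end, in the units of the state.
- status.sense(): the state, without advancing time (a new reading comes with each control period).
- eyes.grab_frame(name): name is "side" or "top"; returns (picture, depth): 384x512x3 uint8, red, green, blue; 384x512 float32, m along the optical axis (not along the pixel's ray), 0 where there is no reading.
- eyes.get_calibration(name): a dict with "fx", "fy", "cx", "cy" (pixels), "k1" (the pictures are not rectified: a ray, as slopes to the right and down, at radius r is drawn at 1 + k1 r^2 times it, then the intrinsics apply), "R" (3x3) and "t" (3): a world point X has camera coordinates R X + t. Camera axes: x right, y down, z forward; pixel columns grow to the right and rows downward; lengths in m; the calibration is good to about 2 mm. A picture is of the moment at which its call begins. get_calibration takes no time and is no camera call.
- finish_job(): hands the job in, once; it reports no verdict.
The state is a dict: "clock": time; "qpos": joint angles; "joint_vel": joint speeds; "joint_torque": joint torques, N m; "tcp_pos": TCP position; "orientation": TCP orientation; "wrist_force": force on the tool from outside, world axes, zero at the start; "ft_torque": the same for the moment, N m; "opening": opening from 0.0 (shut) to 1.0 (fully open).
Only numpy, scipy, OpenCV 4.12 (cv2) and the standard library are available. Lean on these libraries where they do the work, as an engineer would, in place of code of your own. Each camera call takes 0.05 s, during which the arm holds its last target.

## Working session

There is one attempt and no reset: what is moved stays moved. The work goes in short steps, Python scripts to look and compute and a shell command to move; the robot and the scene stay as the last step left them, time stands still between calls to the robot, and variables do not carry over. Pictures are saved under pics/ and viewed, and the job is handed in when it is done.

```bash
mkdir -p pics; python3 - <<'E'
from station import status, eyes
import cv2
print(status.sense())
for n in("side","top"):
    p,d=eyes.grab_frame(n); cv2.imwrite(f"pics/{n}0.png",p[:,:,::-1]); 
    import numpy as np; np.savez(f"pics/{n}0.npz",p=p,d=d)
    print(n,eyes.get_calibration(n))
E
```

```text
{'clock': 0.0, 'qpos': array([ 1.02421991e+00,  4.87427208e-02,  9.75524497e-02,  1.62198815e+00,
       -3.83035527e-05,  1.44302586e+00]), 'joint_vel': array([ 0.0003505 , -0.00129642,  0.00035091, -0.00134852, -0.00037985,
       -0.00075937]), 'joint_torque': array([ 9.73114402e-04, -3.38783205e+01,  3.20014751e+01,  2.03846191e-02,
       -2.27146493e-04,  1.36479346e-05]), 'tcp_pos': array([0.21319317, 0.47910275, 0.23809856]), 'orientation': array([-0.65290477, -3.07222776,  0.00355015]), 'wrist_force': array([-0.42264169, -0.09727075, -0.11577604]), 'ft_torque': array([ 0.01884198, -0.02439706, -0.00843519]), 'opening': 0.9960114657680498}
side {'fx': 435.3608586507757, 'fy': 435.3608586507757, 'cx': 263.7782185282784, 'cy': 188.03137437975573, 'k1': 0.027585336903727057, 'R': array([[-0.97693585, -0.21290953,  0.01630558],
       [-0.10629327,  0.41865502, -0.90190338],
       [ 0.18519741, -0.88283493, -0.43162995]]), 't': array([0.47548275, 0.22105715, 0.76248403])}
top {'fx': 349.82055261527853, 'fy': 349.82055261527853, 'cx': 251.31369543804266, 'cy': 192.73373697858185, 'k1': -0.10153282661704863, 'R': array([[ 1.53509896e-02, -9.99878401e-01,  2.74430433e-03],
       [-9.91012640e-01, -1.55795217e-02, -1.32857917e-01],
       [ 1.32884516e-01, -6.80139786e-04, -9.91131294e-01]]), 't': array([-0.21117766,  0.5402196 ,  0.89136223])}
```

View pics/side0.png

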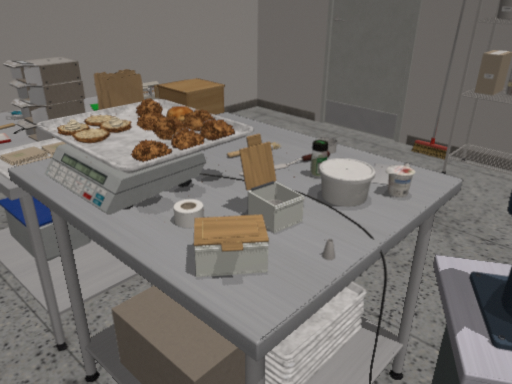

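View pics/top0.png

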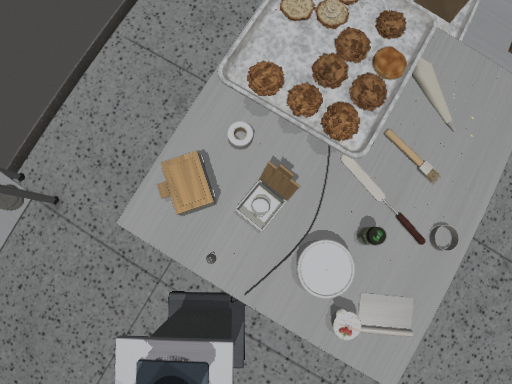

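The side view shows the wider box, shut, with its wooden lid near (230,240), and the narrower box with its lid open near (270,190). The stray nozzle is at (330,247) and the roll at (188,213). In the top view the wide lid is near (188,183) with its lip at (165,190). The narrow box is at (260,205) with its open lid at (280,180), and the stray nozzle is at (211,258).

```bash
cat > h.py <<'E'
import numpy as np, cv2
from station import eyes
def load(n,k=0):
    z=np.load(f"pics/{n}{k}.npz"); return z['p'],z['d']
def cloud(n,d):
    c=eyes.get_calibration(n); h,w=d.shape
    u,v=np.meshgrid(np.arange(w),np.arange(h))
    K=np.array([[c['fx'],0,c['cx']],[0,c['fy'],c['cy']],[0,0,1]])
    q=cv2.undistortPoints(np.stack([u,v],-1).reshape(-1,1,2).astype(float),K,np.array([c['k1'],0,0,0])).reshape(h,w,2)
    P=np.dstack([q[...,0]*d,q[...,1]*d,d])
    return (P-c['t'])@np.array(c['R'])   # R^T(P-t)
E
python3 - <<'E'
from h import *
for n,rois in(("top",dict(wide=(150,145,225,220),narrow=(230,155,305,235),roll=(222,118,258,152),stray=(200,247,222,268),shaker=(358,222,390,250))),("side",dict(wide=(185,210,275,275),narrow=(235,130,310,230)))):
    p,d=load(n); X=cloud(n,d)
    print(n,'table z',[X[y,x].round(3) for x,y in ((150,225),(300,200))] if n=="top" else X[190,230].round(3))
    hsv=cv2.cvtColor(p,cv2.COLOR_RGB2HSV)
    for k,(a,b,c,e) in rois.items():
        S=X[b:e,a:c];H=hsv[b:e,a:c]; ok=d[b:e,a:c]>0
        wood=ok&(H[...,1]>80)&(H[...,0]<25)&(S[...,2]>.03)
        hi=ok&(S[...,2]>.02)
        for nm,m in(("wood",wood),("hi",hi)):
            Q=S[m]
            if len(Q)<10: continue
            r=cv2.minAreaRect(Q[:,:2].astype(np.float32)*1000)
            print(k,nm,len(Q),'mean',Q.mean(0).round(3),'z pct',np.percentile(Q[:,2],[5,50,95]).round(3),'rect',np.round(r[0]),np.round(r[1]),round(r[2],1))
            if k in('wide','narrow') and nm=='wood':
                m0=Q.mean(0);w,V=np.linalg.eigh(np.cov((Q-m0).T)); print('  plane n',V[:,0].round(3),'sd',np.sqrt(w).round(4))
                print('  corners',cv2.boxPoints(r).round().tolist())
E
```

```text
top table z [array([0.455, 0.074, 0.   ]), array([ 0.53 , -0.337,  0.003])]
wide wood 2194 mean [ 0.561 -0.034  0.077] z pct [0.075 0.077 0.08 ] rect [560. -25.] [141. 122.] 19.6
  plane n [-0.002  0.004  1.   ] sd [0.0017 0.0313 0.0392]
  corners [[473.0, 9.0], [514.0, -107.0], [647.0, -59.0], [606.0, 56.0]]
wide hi 2520 mean [ 0.561 -0.037  0.076] z pct [0.069 0.077 0.08 ] rect [562. -27.] [143. 134.] 19.9
narrow wood 791 mean [ 0.562 -0.269  0.133] z pct [0.081 0.134 0.186] rect [ 563. -270.] [89. 37.] 51.8
  plane n [ 0.75  -0.599 -0.28 ] sd [0.0009 0.0246 0.0337]
  corners [[521.0, -293.0], [550.0, -316.0], [605.0, -246.0], [576.0, -224.0]]
narrow hi 1315 mean [ 0.546 -0.254  0.107] z pct [0.037 0.102 0.183] rect [ 524. -238.] [ 92. 141.] 51.4
roll hi 415 mean [ 0.703 -0.17   0.039] z pct [0.025 0.04  0.043] rect [ 705. -170.] [66. 65.] 1.0
stray hi 34 mean [ 0.37  -0.098  0.032] z pct [0.022 0.032 0.042] rect [369. -97.] [16. 18.] 87.1
shaker hi 420 mean [ 0.433 -0.505  0.089] z pct [0.031 0.104 0.108] rect [ 434. -511.] [44. 45.] 2.0
side table z [ 0.659 -0.355 -0.003]
wide wood 2087 mean [ 0.562 -0.024  0.075] z pct [0.073 0.075 0.076] rect [560. -22.] [141. 128.] 19.8
  plane n [-0.004  0.006  1.   ] sd [0.0011 0.0325 0.0393]
  corners [[472.0, 15.0], [516.0, -106.0], [648.0, -58.0], [605.0, 62.0]]
wide hi 3922 mean [ 0.56  -0.022  0.059] z pct [0.024 0.073 0.076] rect [568. -85.] [193. 247.] 27.2
narrow wood 1782 mean [ 0.556 -0.217  0.113] z pct [0.074 0.108 0.173] rect [ 551. -170.] [ 83. 275.] 6.2
  plane n [ 0.899 -0.005 -0.439] sd [0.016  0.0272 0.0906]
  corners [[495.0, -38.0], [525.0, -311.0], [607.0, -302.0], [578.0, -29.0]]
narrow hi 3704 mean [ 0.537 -0.226  0.083] z pct [0.027 0.074 0.162] rect [ 539. -278.] [159. 473.] 15.6
```

```bash
python3 - <<'E'
import cv2
p=cv2.imread("pics/top0.png")[110:280,130:330]; cv2.imwrite("pics/topz.png",cv2.resize(p,None,fx=3.5,fy=3.5,interpolation=cv2.INTER_CUBIC))
E
```

```text
(no output)
```

View pics/topz.png

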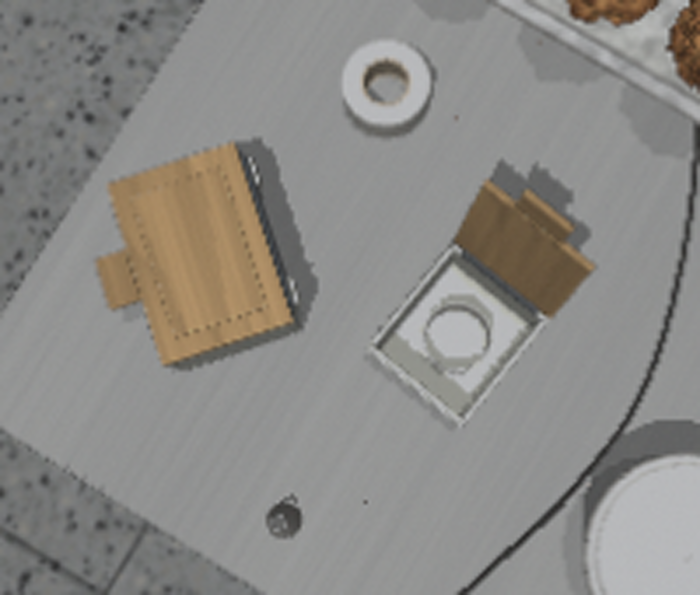

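```bash
cat >> h.py <<'E'
from scipy.spatial.transform import Rotation as Ro
from station import status
u=lambda v:np.array(v,float)/np.linalg.norm(v)
XW=u([.335,-.942,0]); HW=np.array([.581,-.082,.070])
XN=u([.781,-.624,0]); HN=np.array([.548,-.258,.070])
def orient(X,e,s):
    z=np.cos(e)*X-np.sin(e)*np.array([0,0,1]); y=s*np.cross([0,0,1],X)
    return Ro.from_matrix(np.column_stack([np.cross(y,z),y,z]))
def report(target=None,Rt=None):
    s=status.sense(); R=Ro.from_rotvec(s['orientation']); p=s['tcp_pos']
    print('t',round(s['clock'],2),'p',p.round(4),'F',s['wrist_force'].round(1),'q',s['qpos'].round(2),'op',round(s['opening'],2))
    M=R.as_matrix();print(' x',M[:,0].round(2),'y',M[:,1].round(2),'z',M[:,2].round(2))
    if target is not None: print(' shift rows(20mm) tool', (R.inv().apply(np.array(target)-p)/.02).round(2))
    if Rt is not None:
        rv=(R.inv()*Rt).as_rotvec(); print(' turn tool /pi',(rv/np.pi).round(3),'deg',np.degrees(np.linalg.norm(rv)).round(1))
E
python3 - <<'E'
from h import *
for s in(1,-1): report([.46,.20,.25],orient(XW,np.radians(25),s))
E
```

```text
t 0.1 p [0.2132 0.4791 0.2382] F [ 0.5 -0.   0.2] q [ 1.02  0.05  0.1   1.62 -0.    1.44] op 1.0
 x [-0.91  0.41  0.  ] y [ 0.41  0.91 -0.  ] z [-0. -0. -1.]
 shift rows(20mm) tool [-16.95  -7.74  -0.58]
 turn tool /pi [ 0.145 -0.34   0.229] deg 78.3
t 0.1 p [0.2132 0.4791 0.2382] F [ 0.5 -0.   0.2] q [ 1.02  0.05  0.1   1.62 -0.    1.44] op 1.0
 x [-0.91  0.41  0.  ] y [ 0.41  0.91 -0.  ] z [-0. -0. -1.]
 shift rows(20mm) tool [-16.95  -7.74  -0.58]
 turn tool /pi [ 0.41   0.175 -0.644] deg 141.1
```

```bash
python3 -m handwheel '[-1,-0.45,0,0,0,0,-1,-0.45,0,0,0,0,-1,-0.45,0,0,0,0,-1,-0.45,0,0,0,0,-1,-0.45,0,0,0,0,-1,-0.45,0,0,0,0,-1,-0.45,0,0,0,0,-1,-0.45,0,0,0,0]' -1
python3 -m handwheel '[-1,-0.45,0,0,0,0,-1,-0.45,0,0,0,0,-1,-0.45,0,0,0,0,-1,-0.45,0,0,0,0,-1,-0.45,0,0,0,0,-1,-0.45,0,0,0,0,-1,-0.45,0,0,0,0,-1,-0.45,0,0,0,0]'
python3 -m handwheel '[0,0,0,0.018,-0.0425,0.0286,0,0,0,0.018,-0.0425,0.0286,0,0,0,0.018,-0.0425,0.0286,0,0,0,0.018,-0.0425,0.0286,0,0,0,0.018,-0.0425,0.0286,0,0,0,0.018,-0.0425,0.0286,0,0,0,0.018,-0.0425,0.0286,0,0,0,0.018,-0.0425,0.0286]'
python3 -c "
from h import *
report([.46,.20,.25],orient(XW,np.radians(25),1))"
```

```text
clock: 1.1
tcp_pos: [0.3306, 0.348, 0.2387]
orientation: [-0.653, -3.072, 0.001]
wrist_force: [0.8, -0.3, 0.2]
opening: 0.001
clock: 2.1
tcp_pos: [0.4474, 0.2173, 0.2386]
orientation: [-0.653, -3.072, 0.001]
wrist_force: [-0.7, 0.2, -0.4]
opening: 0.004
clock: 3.1
tcp_pos: [0.4469, 0.2184, 0.2392]
orientation: [1.207, 1.716, -0.761]
wrist_force: [-0.9, -0.6, -0.1]
opening: 0.004
t 3.1 p [0.4469 0.2184 0.2392] F [-0.9 -0.6 -0.1] q [ 0.83  0.48  0.2   2.06 -0.93  2.45] op 0.0
 x [-0.14  0.4  -0.9 ] y [0.94 0.34 0.  ] z [ 0.31 -0.85 -0.43]
 shift rows(20mm) tool [-0.95  0.3   0.76]
 turn tool /pi [ 0.002 -0.001 -0.   ] deg 0.4
```

```bash
python3 -c "
from h import *
print(HW+XW*-.2)
t=HW+XW*-.2; t[2]=.0555
report(t,orient(XW,np.radians(25),1))"
```

```text
[0.51398623 0.10643873 0.07      ]
t 3.1 p [0.4469 0.2184 0.2392] F [-0.9 -0.6 -0.1] q [ 0.83  0.48  0.2   2.06 -0.93  2.45] op 0.0
 x [-0.14  0.4  -0.9 ] y [0.94 0.34 0.  ] z [ 0.31 -0.85 -0.43]
 shift rows(20mm) tool [5.58 1.22 9.71]
 turn tool /pi [ 0.002 -0.001 -0.   ] deg 0.4
```

```bash
python3 -m handwheel '[0.6,0.15,1,0,0,0,0.6,0.15,1,0,0,0,0.6,0.15,1,0,0,0,0.6,0.15,1,0,0,0,0.6,0.15,1,0,0,0,0.6,0.15,1,0,0,0,0.6,0.15,1,0,0,0,0.6,0.15,1,0,0,0]' -1
python3 -c "
from h import *
t=HW+XW*-.2; t[2]=.0555
report(t,orient(XW,np.radians(25),1))
p,d=eyes.grab_frame('side');cv2.imwrite('pics/side1.png',p[:,:,::-1])"
```

```text
clock: 4.1
tcp_pos: [0.5049, 0.1285, 0.0825]
orientation: [1.208, 1.722, -0.762]
wrist_force: [0.2, -0.1, 0.0]
opening: -0.0
t 4.1 p [0.5049 0.1285 0.0825] F [ 0.2 -0.1  0. ] q [ 0.64  0.5  -0.08  1.54 -1.04  2.18] op -0.0
 x [-0.15  0.4  -0.9 ] y [0.94 0.34 0.  ] z [ 0.31 -0.85 -0.43]
 shift rows(20mm) tool [0.71 0.05 1.66]
 turn tool /pi [ 0.002 -0.003  0.001] deg 0.6
```

View pics/side1.png

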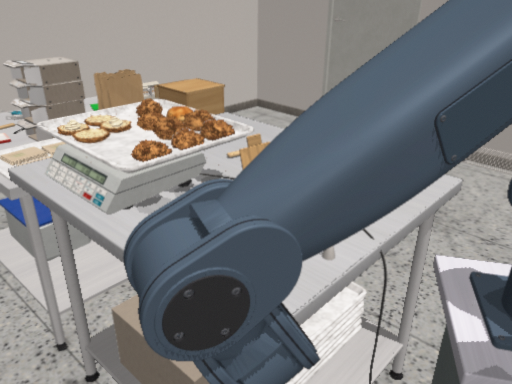

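The arm hides the boxes from the side camera, so I'll use the top view. Moving on to the pre-insert pose.

```bash
python3 -m handwheel '[0.36,0.03,0.8,0,0,0,0.36,0.03,0.8,0,0,0]' -1
python3 -c "
from h import *
t=HW+XW*-.121; t[2]=.0555
report(t,orient(XW,np.radians(25),1))
p,d=eyes.grab_frame('top');cv2.imwrite('pics/top1.png',cv2.resize(p[110:280,100:300,::-1],None,fx=3.5,fy=3.5))"
```

```text
clock: 4.4
tcp_pos: [0.5139, 0.1081, 0.0566]
orientation: [1.207, 1.722, -0.761]
wrist_force: [-0.3, 0.3, -0.6]
opening: 0.002
t 4.4 p [0.5139 0.1081 0.0566] F [-0.3  0.3 -0.6] q [ 0.6   0.5  -0.13  1.43 -1.06  2.11] op 0.0
 x [-0.15  0.4  -0.9 ] y [0.94 0.34 0.  ] z [ 0.31 -0.85 -0.43]
 shift rows(20mm) tool [-1.68 -0.05  3.66]
 turn tool /pi [ 0.002 -0.003  0.001] deg 0.6
```

View pics/top1.png

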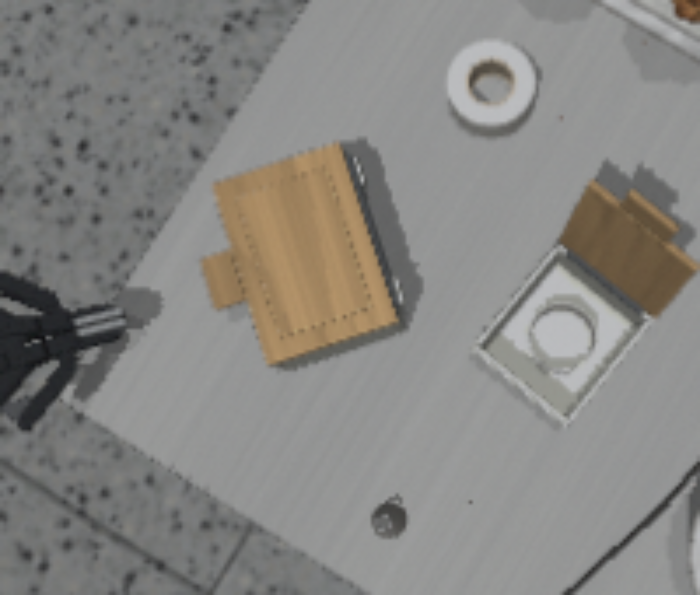

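The closed fingertips show at (125,322) in the zoom and point straight at the lip at (222,282). Inserting under it now.

```bash
python3 -m handwheel '[-0.42,0,0.91,0,0,0,-0.42,0,0.91,0,0,0,-0.42,0,0.91,0,0,0,-0.42,0,0.91,0,0,0]' -1
python3 -c "
from h import *
t=HW+XW*-.121; t[2]=.0555
report(t,orient(XW,np.radians(25),1))
p,d=eyes.grab_frame('top');cv2.imwrite('pics/top2.png',cv2.resize(p[110:280,100:300,::-1],None,fx=3.5,fy=3.5))"
```

```text
clock: 4.95
tcp_pos: [0.5413, 0.0326, 0.0563]
orientation: [1.207, 1.722, -0.761]
wrist_force: [0.3, 0.6, -0.6]
opening: 0.004
t 4.95 p [0.5413 0.0326 0.0563] F [ 0.3  0.6 -0.6] q [ 0.46  0.37 -0.28  1.14 -1.11  1.82] op 0.0
 x [-0.15  0.4  -0.9 ] y [0.94 0.34 0.  ] z [ 0.31 -0.85 -0.43]
 shift rows(20mm) tool [ 0.03 -0.05  0.03]
 turn tool /pi [ 0.002 -0.003  0.001] deg 0.6
```

View pics/top2.png

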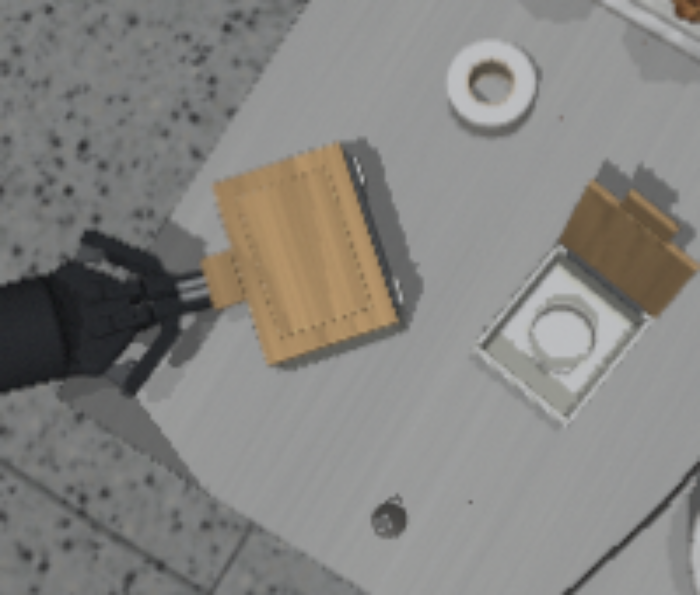

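```bash
python3 -c "
import numpy as np
c=[np.array([-109.1,-7.4])]+[108*np.array([-np.cos(t),np.sin(t)]) for t in np.radians([2,10,18,26,34,42,50,58,66,74,82,90])]+[np.array([10,107]),np.array([20,106])]
e=np.radians(25)
for a,b in zip(c,c[1:]):
  d=(b-a)/20; print((-(d[0]*np.sin(e)+d[1]*np.cos(e))).round(2), (d[0]*np.cos(e)-d[1]*np.sin(e)).round(2))
"
```

```text
-0.53 -0.18
-0.71 -0.25
-0.74 -0.14
-0.75 -0.04
-0.75 0.07
-0.73 0.17
-0.7 0.27
-0.66 0.37
-0.6 0.45
-0.53 0.53
-0.45 0.6
-0.37 0.66
-0.17 0.47
-0.17 0.47
```

```bash
python3 -m handwheel '[-0.53,0,-0.18,0,0,0,-0.71,0,-0.25,0,0,0,-0.74,0,-0.14,0,0,0,-0.75,0,-0.04,0,0,0]' -1
python3 -c "
from h import *
report()
p,d=eyes.grab_frame('top');cv2.imwrite('pics/top3.png',cv2.resize(p[110:280,100:300,::-1],None,fx=3.5,fy=3.5))"
```

```text
clock: 5.5
tcp_pos: [0.5461, 0.0216, 0.1123]
orientation: [1.207, 1.721, -0.759]
wrist_force: [0.4, 0.7, -0.2]
opening: 0.002
t 5.5 p [0.5461 0.0216 0.1123] F [ 0.4  0.7 -0.2] q [ 0.43  0.27 -0.27  1.2  -1.12  1.76] op 0.0
 x [-0.15  0.4  -0.9 ] y [0.94 0.34 0.  ] z [ 0.31 -0.85 -0.43]
```

View pics/top3.png

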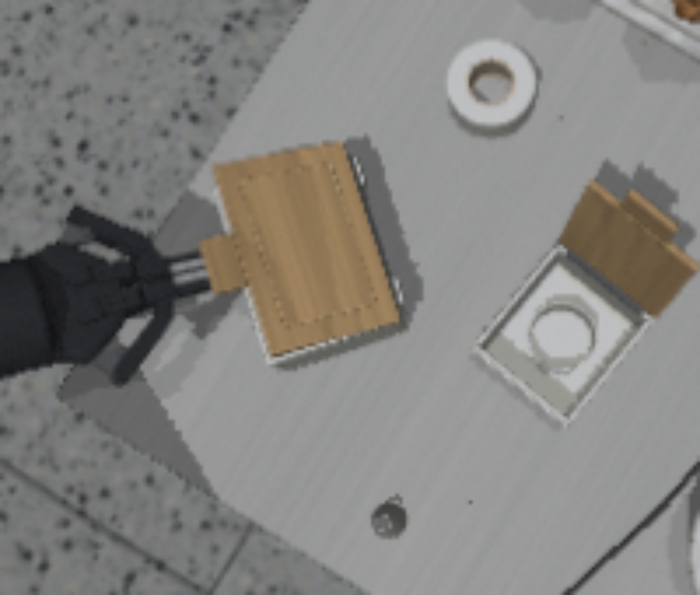

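The lid is rising: a white gap now shows at the front wall around (240,330), and the box hasn't moved. Continuing the arc.

```bash
python3 -m handwheel '[-0.75,0,0.07,0,0,0,-0.73,0,0.17,0,0,0,-0.70,0,0.27,0,0,0,-0.66,0,0.37,0,0,0,-0.60,0,0.45,0,0,0,-0.53,0,0.53,0,0,0]' -1
python3 -c "
from h import *
report()
p,d=eyes.grab_frame('top');cv2.imwrite('pics/top4.png',cv2.resize(p[110:280,100:300,::-1],None,fx=3.5,fy=3.5))"
```

```text
clock: 6.3
tcp_pos: [0.5687, -0.0435, 0.1673]
orientation: [1.207, 1.721, -0.761]
wrist_force: [-0.5, -0.3, -0.4]
opening: -0.001
t 6.3 p [ 0.5687 -0.0435  0.1673] F [-0.5 -0.3 -0.4] q [ 0.3   0.11 -0.34  1.02 -1.12  1.46] op -0.0
 x [-0.15  0.4  -0.9 ] y [0.94 0.34 0.  ] z [ 0.31 -0.85 -0.43]
```

View pics/top4.png

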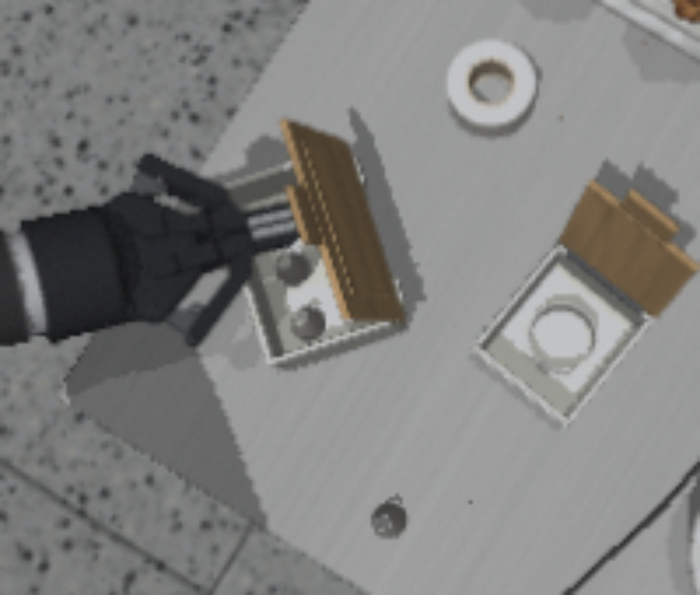

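```bash
python3 -m handwheel '[-0.45,0,0.60,0,0,0,-0.37,0,0.66,0,0,0,-0.17,0,0.47,0,0,0,-0.17,0,0.47,0,0,0,0,0,0,0,0,0]' -1
python3 -c "
from h import *
report()
p,d=eyes.grab_frame('top');cv2.imwrite('pics/top5.png',cv2.resize(p[110:280,100:300,::-1],None,fx=3.5,fy=3.5))"
```

```text
clock: 6.98
tcp_pos: [0.5849, -0.0902, 0.1684]
orientation: [1.209, 1.721, -0.762]
wrist_force: [0.1, 0.0, 0.2]
opening: -0.001
t 6.97 p [ 0.5849 -0.0902  0.1684] F [0.1 0.  0.2] q [ 0.21  0.05 -0.4   0.83 -1.11  1.25] op -0.0
 x [-0.15  0.4  -0.9 ] y [0.94 0.34 0.  ] z [ 0.31 -0.85 -0.43]
```

View pics/top5.png

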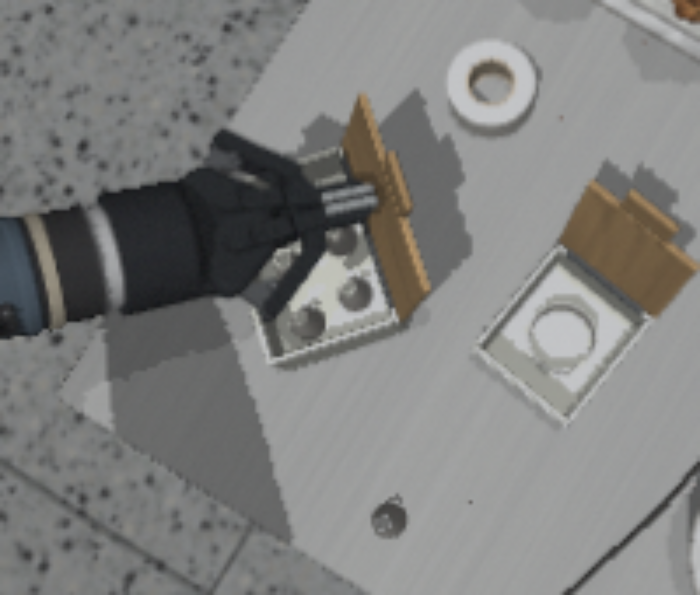

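```bash
python3 -m handwheel '[-0.2,0,-1,0,0,0,-0.2,0,-1,0,0,0,-0.6,0,-1,0,0,0,-1,0,-0.6,0,0,0,-1,0,-0.6,0,0,0,-1,0,-0.6,0,0,0]' -1
python3 - <<'E'
from h import *
report()
p,d=eyes.grab_frame('top');cv2.imwrite('pics/top6.png',cv2.resize(p[110:280,100:300,::-1],None,fx=3.5,fy=3.5))
X=cloud('top',d);H=cv2.cvtColor(p,cv2.COLOR_RGB2HSV)
m=(d>0)&(H[...,1]>80)&(H[...,0]<25)&(X[...,2]>.08)&(X[...,2]<.21)
Q=X[m]
for nm,s in(("wide",np.hypot(*(Q[:,:2]-HW[:2]).T)<.09),("narrow",np.hypot(*(Q[:,:2]-HN[:2]).T)<.07)):
    q=Q[s];m0=q.mean(0);w,V=np.linalg.eigh(np.cov((q-m0).T));n=V[:,0];print(nm,len(q),m0.round(3),n.round(3),np.sqrt(w).round(4),'lean from upright',np.arcsin(abs(n[2])).round(3))
E
```

```text
clock: 7.78
tcp_pos: [0.5674, -0.0397, 0.2827]
orientation: [1.207, 1.722, -0.761]
wrist_force: [-0.6, 0.2, 0.2]
opening: 0.004
t 7.78 p [ 0.5674 -0.0397  0.2827] F [-0.6  0.2  0.2] q [ 0.31  0.03 -0.19  1.27 -1.12  1.48] op 0.0
 x [-0.15  0.4  -0.9 ] y [0.94 0.34 0.  ] z [ 0.31 -0.85 -0.43]
wide 638 [ 0.585 -0.103  0.138] [ 0.326 -0.901 -0.288] [0.0009 0.0322 0.039 ] lean from upright 0.292
narrow 758 [ 0.563 -0.269  0.135] [ 0.75  -0.599 -0.281] [0.0009 0.0246 0.0321] lean from upright 0.284
```

View pics/top6.png

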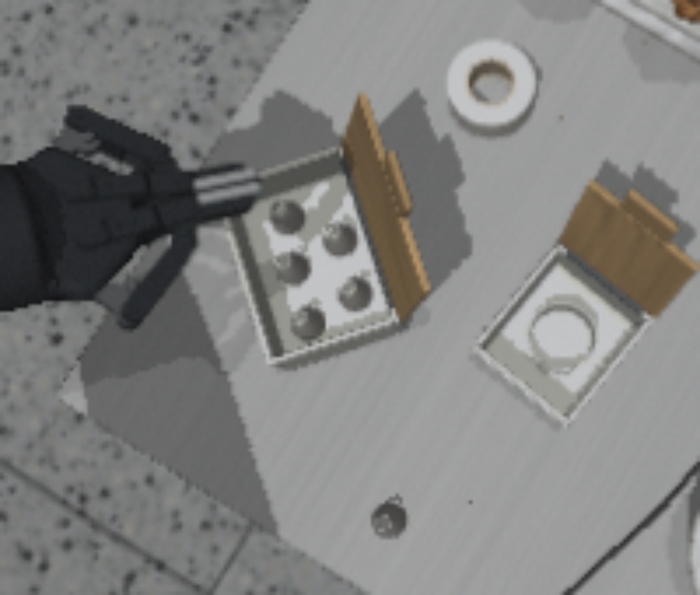

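The wide lid leans back at about 1.86 rad, and the box corner at (275,362) hasn't moved. Next I'll turn the tool back to pointing down and check the height of the clutter behind the narrow lid.

```bash
python3 -m handwheel '[0,0,0,-0.018,0.0425,-0.0286,0,0,0,-0.018,0.0425,-0.0286,0,0,0,-0.018,0.0425,-0.0286,0,0,0,-0.018,0.0425,-0.0286,0,0,0,-0.018,0.0425,-0.0286,0,0,0,-0.018,0.0425,-0.0286,0,0,0,-0.018,0.0425,-0.0286,0,0,0,-0.018,0.0425,-0.0286]' -1
python3 - <<'E'
from h import *
yy=np.array([u([-.781,.624,0])]).T
t=HN+XN*.085; t[2]=.30; report(t)
p,d=load('top');X=cloud('top',d)
m=(d>0)&(np.hypot(X[...,0]-t[0],X[...,1]-t[1])<.12)
for r in(.04,.06,.08,.1,.12):
  mm=m&(np.hypot(X[...,0]-t[0],X[...,1]-t[1])<r)&(((X[...,:2]-HN[:2])@XN[:2])>.05); print(r,X[mm][:,2].max().round(3))
E
```

```text
clock: 8.82
tcp_pos: [0.5675, -0.0402, 0.2827]
orientation: [-0.644, -3.068, -0.009]
wrist_force: [0.2, -0.4, -0.1]
opening: 0.004
t 8.82 p [ 0.5675 -0.0402  0.2827] F [ 0.2 -0.4 -0.1] q [-0.19  0.19  0.34  1.73  0.01  0.22] op 0.0
 x [-0.92  0.4   0.01] y [0.4  0.92 0.  ] z [-0.01  0.01 -1.  ]
 shift rows(20mm) tool [ -7.58 -11.45  -0.98]
0.04 0.007
0.06 0.007
0.08 0.15
0.1 0.161
0.12 0.175
```

```bash
python3 -m handwheel '[-0.63,-0.95,-0.08,0,0,0,-0.63,-0.95,-0.08,0,0,0,-0.63,-0.95,-0.08,0,0,0,-0.63,-0.95,-0.08,0,0,0,-0.63,-0.95,-0.08,0,0,0,-0.63,-0.95,-0.08,0,0,0]' -1
python3 -m handwheel '[-0.63,-0.95,-0.08,0,0,0,-0.63,-0.95,-0.08,0,0,0,-0.63,-0.95,-0.08,0,0,0,-0.63,-0.95,-0.08,0,0,0,-0.63,-0.95,-0.08,0,0,0,-0.63,-0.95,-0.08,0,0,0,0,0,0,0,0,0.042,0,0,0,0,0,0.042]' -1
python3 - <<'E'
from h import *
t=HN+XN*.085; t[2]=.156; report(t)
p,d=eyes.grab_frame('side');cv2.imwrite('pics/side7.png',p[:,:,::-1])
p,d=eyes.grab_frame('top');cv2.imwrite('pics/top7.png',cv2.resize(p[90:260,150:350,::-1],None,fx=3.5,fy=3.5))
E
```

```text
clock: 9.57
tcp_pos: [0.5907, -0.1766, 0.2912]
orientation: [-0.648, -3.07, -0.004]
wrist_force: [-0.0, -0.3, 0.6]
opening: -0.001
clock: 10.58
tcp_pos: [0.6136, -0.3115, 0.2994]
orientation: [-1.054, -2.954, -0.004]
wrist_force: [0.1, 0.5, -0.6]
opening: -0.004
t 10.57 p [ 0.6136 -0.3115  0.2994] F [ 0.1  0.5 -0.6] q [-0.57  0.58  0.88  1.88  0.    0.12] op -0.0
 x [-0.77  0.63  0.01] y [0.63 0.77 0.  ] z [-0.  0. -1.]
 shift rows(20mm) tool [-0.06  0.04  7.17]
```

View pics/side7.png

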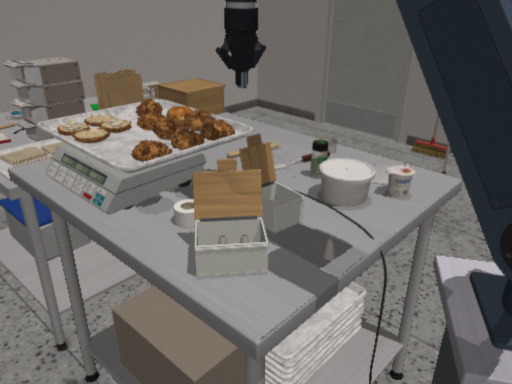

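View pics/top7.png

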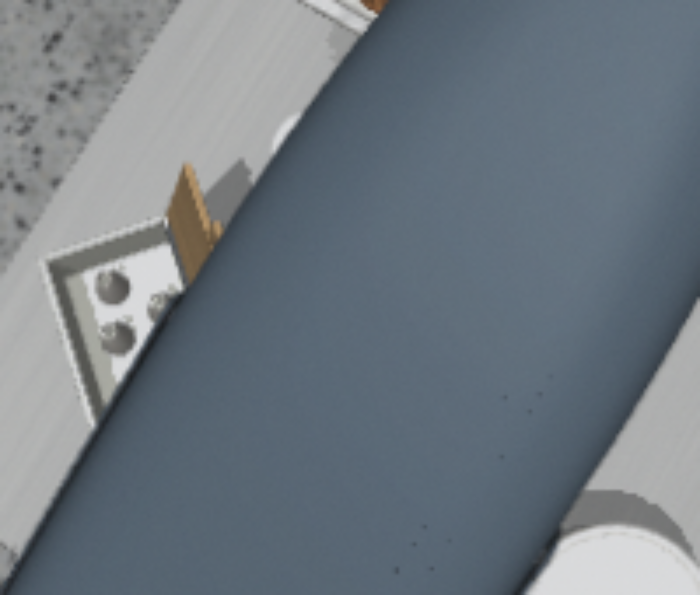

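In the side view the gripper hangs at (242,80), above and behind the narrow lid at (258,160). Lowering it.

```bash
python3 -m handwheel '[0,0,1,0,0,0,0,0,1,0,0,0,0,0,1,0,0,0,0,0,1,0,0,0,0,0,1,0,0,0,0,0,1,0,0,0,0,0,1,0,0,0]' -1
python3 - <<'E'
from h import *
t=HN+XN*.085; t[2]=.156; report(t)
p,d=eyes.grab_frame('side');cv2.imwrite('pics/side8.png',cv2.resize(p[60:300,120:380,::-1],None,fx=2.5,fy=2.5))
E
```

```text
clock: 11.55
tcp_pos: [0.6131, -0.3099, 0.1592]
orientation: [-1.042, -2.958, -0.004]
wrist_force: [0.8, 0.1, 0.1]
opening: -0.003
t 11.55 p [ 0.6131 -0.3099  0.1592] F [0.8 0.1 0.1] q [-0.57  0.49  0.47  1.56  0.    0.11] op -0.0
 x [-0.78  0.63  0.01] y [0.63 0.78 0.  ] z [-0.  0. -1.]
 shift rows(20mm) tool [-0.09 -0.    0.16]
```

View pics/side8.png

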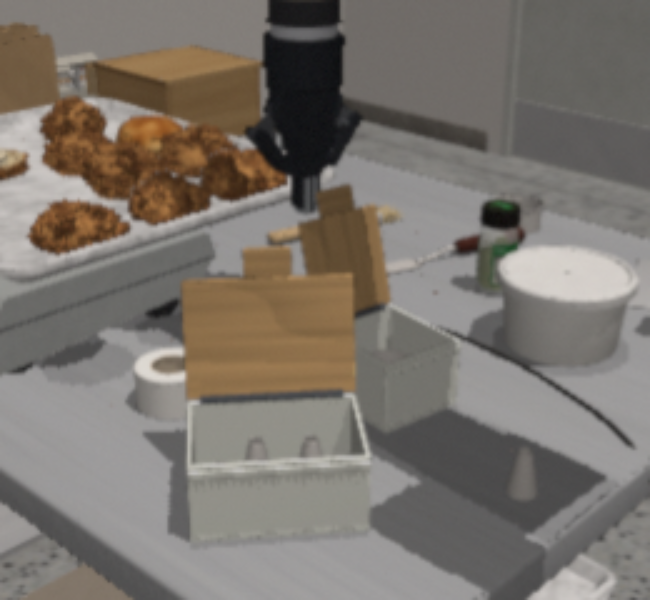

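The fingertips are at (305,205) in the zoom, just behind the narrow lid, whose lip is at (335,200). Pushing forward.

```bash
python3 -m handwheel '[0.8,0,0,0,0,0,0.8,0,0,0,0,0,0.8,0,0,0,0,0,0.8,0,0,0,0,0]' -1
python3 - <<'E'
from h import *
report()
p,d=eyes.grab_frame('side');cv2.imwrite('pics/side9.png',cv2.resize(p[60:300,120:380,::-1],None,fx=2.5,fy=2.5))
E
```

```text
clock: 12.1
tcp_pos: [0.5642, -0.2703, 0.1629]
orientation: [-1.045, -2.962, -0.001]
wrist_force: [0.6, -0.4, 7.3]
opening: 0.0
t 12.1 p [ 0.5642 -0.2703  0.1629] F [ 0.6 -0.4  7.3] q [-0.55  0.31  0.24  1.51  0.    0.12] op 0.0
 x [-0.78  0.63  0.  ] y [0.63 0.78 0.  ] z [-0.  0. -1.]
```

View pics/side9.png

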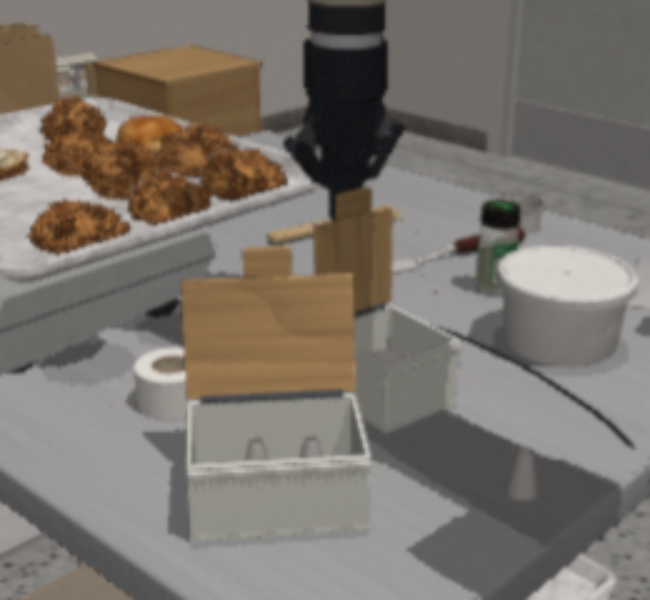

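The lid is near upright, but there's 7 N pushing up on the tool. The lip's top edge must be catching the gripper above the pads, so I'll raise the tool by about 15 mm before going on.

```bash
python3 -m handwheel '[0,0,-0.4,0,0,0,0,0,-0.4,0,0,0]' -1
python3 - <<'E'
from h import *
report()
p,d=eyes.grab_frame('side');cv2.imwrite('pics/side10.png',cv2.resize(p[100:240,200:340,::-1],None,fx=4,fy=4))
E
```

```text
clock: 12.4
tcp_pos: [0.5638, -0.2697, 0.1765]
orientation: [-1.045, -2.957, -0.004]
wrist_force: [-0.5, 0.2, -0.6]
opening: -0.003
t 12.4 p [ 0.5638 -0.2697  0.1765] F [-0.5  0.2 -0.6] q [-0.55  0.31  0.28  1.54  0.    0.13] op -0.0
 x [-0.78  0.63  0.01] y [0.63 0.78 0.  ] z [-0.  0. -1.]
```

View pics/side10.png

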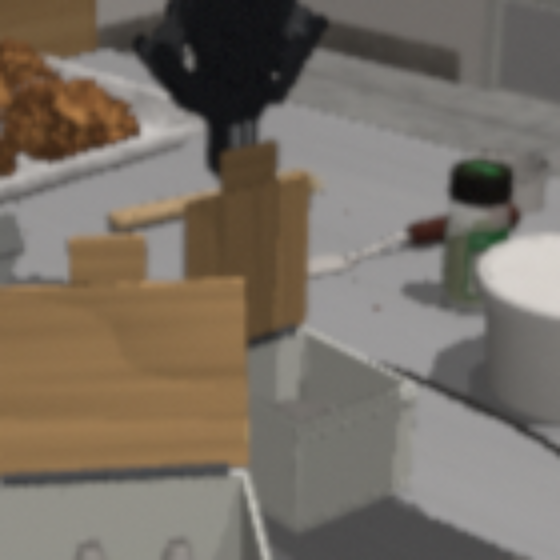

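The upward force is gone and the fingertip sits behind the lip at (248,150) in the zoom. Pushing on.

```bash
python3 -m handwheel '[0.6,0,0,0,0,0,0.6,0,0,0,0,0,0.6,0,0,0,0,0,0,0,0,0,0,0]' -1
python3 - <<'E'
from h import *
report()
p,d=eyes.grab_frame('side');cv2.imwrite('pics/side11.png',cv2.resize(p[60:300,120:380,::-1],None,fx=2.5,fy=2.5))
E
```

```text
clock: 12.95
tcp_pos: [0.5349, -0.246, 0.1765]
orientation: [-1.045, -2.957, -0.004]
wrist_force: [0.8, 0.7, 0.7]
opening: -0.001
t 12.95 p [ 0.5349 -0.246   0.1765] F [0.8 0.7 0.7] q [-0.55  0.22  0.16  1.52  0.    0.13] op -0.0
 x [-0.78  0.63  0.01] y [0.63 0.78 0.  ] z [-0.  0. -1.]
```

View pics/side11.png

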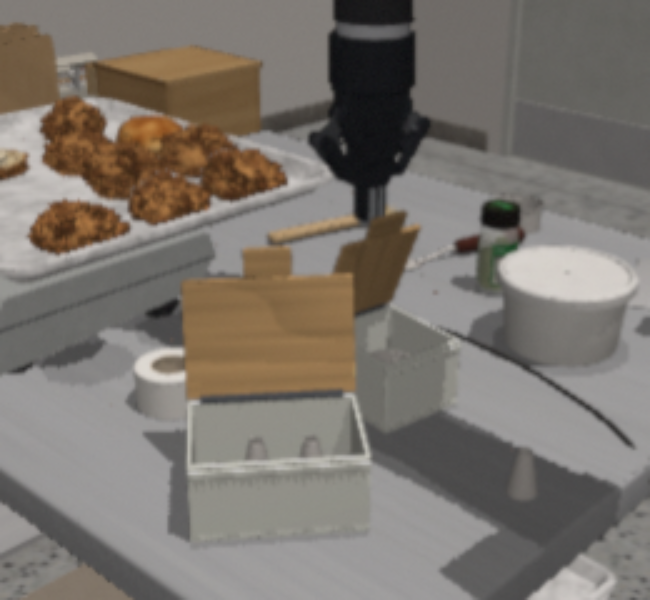

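The lid is past upright and falling shut. I'll wait, then retreat upwards and check.

```bash
python3 -m handwheel '[0,0,0,0,0,0,0,0,0,0,0,0,0,0,-1,0,0,0,0,0,-1,0,0,0,0,0,-1,0,0,0,0,0,-1,0,0,0,0,0,-1,0,0,0]' -1
# back toward the base / left, clear of the top camera's view
python3 -m handwheel '[1,0.8,0,0,0,0,1,0.8,0,0,0,0,1,0.8,0,0,0,0,1,0.8,0,0,0,0,1,0.8,0,0,0,0,1,0.8,0,0,0,0,1,0.8,0,0,0,0,1,0.8,0,0,0,0]' -1
python3 - <<'E'
from h import *
report()
for n in('side','top'):
    p,d=eyes.grab_frame(n);cv2.imwrite(f'pics/{n}12.png',p[:,:,::-1]);np.savez(f'pics/{n}12.npz',p=p,d=d)
E
```

```text
clock: 13.88
tcp_pos: [0.536, -0.2472, 0.2769]
orientation: [-1.046, -2.957, -0.004]
wrist_force: [-0.2, -0.4, 0.3]
opening: -0.002
clock: 14.88
tcp_pos: [0.492, -0.0463, 0.2774]
orientation: [-1.046, -2.957, -0.004]
wrist_force: [0.5, 0.2, 0.3]
opening: 0.001
t 14.88 p [ 0.492  -0.0463  0.2774] F [0.5 0.2 0.3] q [-0.23 -0.01  0.11  1.7   0.    0.45] op 0.0
 x [-0.78  0.63  0.01] y [0.63 0.78 0.  ] z [-0.  0. -1.]
```

View pics/side12.png

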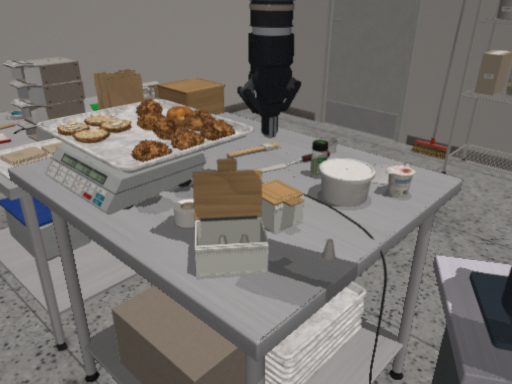

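View pics/top12.png

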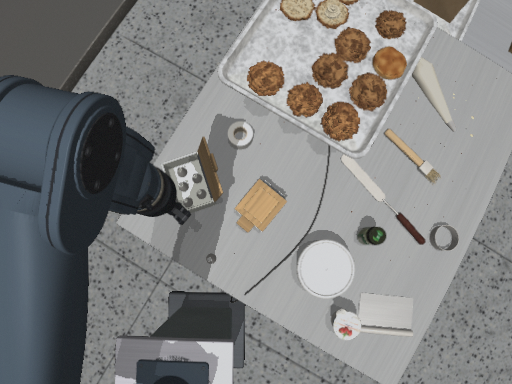

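The narrow lid looks shut at (260,205) in the top view, and the wide lid is still open. Now the numbers.

```bash
python3 - <<'E'
from h import *
for k in(0,12):
    p,d=load('top',k);X=cloud('top',d);H=cv2.cvtColor(p,cv2.COLOR_RGB2HSV)
    wood=(d>0)&(H[...,1]>80)&(H[...,0]<25)&(X[...,2]>.06)&(X[...,2]<.21)
    for nm,c in(("wide",HW),("narrow",HN-XN*.05)):
        q=X[wood&(np.hypot(X[...,0]-c[0],X[...,1]-c[1])<.09)&((nm=="wide")|(k==12))]
        if nm=="wide":q=q[q[:,2]>.085] if k else q
        if len(q)<20: continue
        m0=q.mean(0);n=np.linalg.eigh(np.cov((q-m0).T))[1][:,0];n=n*np.sign(n[2]);print(k,nm,m0.round(3),n.round(3),'tilt from horizontal',np.arccos(n[2]).round(3),'rect',cv2.minAreaRect((q[:,:2]*1000).astype(np.float32)))
    for nm,(a,b,c,e) in dict(roll=(222,118,258,152),stray=(203,250,219,266),shaker=(358,222,390,250)).items():
        S=X[b:e,a:c];q=S[(d[b:e,a:c]>0)&(S[...,2]>.02)]; print(k,nm,q.mean(0).round(3),len(q))
# white-box footprint: rim height points near wide box
    m=(d>0)&(X[...,2]>.062)&(X[...,2]<.083)
    for nm,c in(("wide",HW-XW*.05),("narrow",HN-XN*.05)):
        q=X[m&(np.hypot(X[...,0]-c[0],X[...,1]-c[1])<.1)]
        print(k,nm,'rim rect',cv2.minAreaRect((q[:,:2]*1000).astype(np.float32)))
E
```

```text
0 wide [ 0.566 -0.045  0.078] [ 0.003 -0.008  1.   ] tilt from horizontal 0.009 rect ((565.26708984375, -40.38069152832031), (140.29270935058594, 90.38127136230469), 19.641950607299805)
0 roll [ 0.703 -0.17   0.039] 415
0 stray [ 0.37  -0.098  0.032] 34
0 shaker [ 0.433 -0.505  0.089] 420
0 wide rim rect ((562.05126953125, -27.40259552001953), (143.45318603515625, 134.31005859375), 19.881444931030273)
0 narrow rim rect ((509.878662109375, -227.2825164794922), (90.04708099365234, 106.1705322265625), 51.478084564208984)
12 wide [ 0.586 -0.103  0.14 ] [-0.326  0.901  0.288] tilt from horizontal 1.279 rect ((587.192626953125, -103.69292449951172), (139.30911254882812, 33.96869659423828), 20.044734954833984)
12 narrow [ 0.503 -0.222  0.077] [-0.001  0.002  1.   ] tilt from horizontal 0.003 rect ((498.8274230957031, -218.4783935546875), (90.2809066772461, 123.08293151855469), 51.41740036010742)
12 roll [ 0.703 -0.17   0.039] 411
12 stray [ 0.37  -0.098  0.031] 35
12 shaker [ 0.433 -0.505  0.089] 420
12 wide rim rect ((564.7674560546875, -38.05662536621094), (145.20957946777344, 106.34970092773438), 21.747434616088867)
12 narrow rim rect ((502.5251159667969, -221.48878479003906), (92.04104614257812, 133.25616455078125), 51.46451187133789)
```

```bash
python3 - <<'E'
import cv2
a=cv2.imread('pics/side0.png')[180:290,150:360];b=cv2.imread('pics/side12.png')[180:290,150:360]
cv2.imwrite('pics/cmp.png',cv2.resize(cv2.vconcat([a,b]),None,fx=2.7,fy=2.7))
E
```

```text
(no output)
```

View pics/cmp.png

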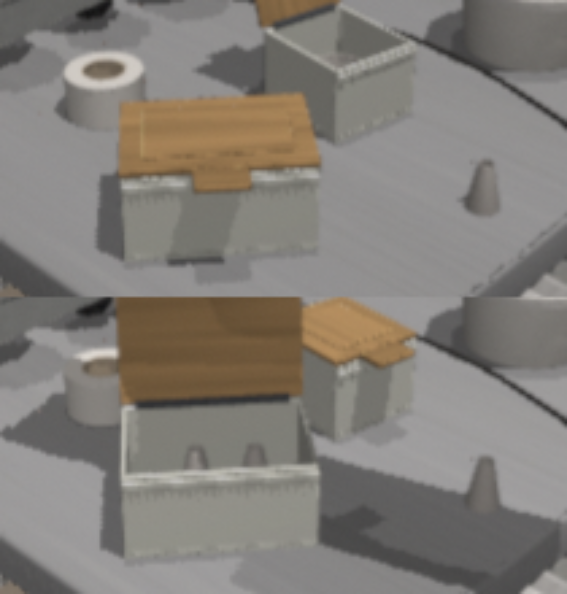

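```bash
python3 -c "
from station import finish_job,status
s=status.sense();print(s['clock'],s['wrist_force'].round(1));print(finish_job())"
```

```text
14.975 [ 0.1 -1.  -0.4]
the job is handed in; nothing more can be done
None
```

The wider box's lid is now open and the narrower box's lid is shut. I handed the job in at about 15 s of the 43 s; `finish_job()` gives no verdict.

**Wider box:** I slid the closed fingertips under the lip, with the tool tilted about 25° down. Following the hinge arc, I carried the lid past upright and it leaned back.

**Narrower box:** I pushed the lip forward from behind with the tool pointing down, and past upright the lid fell shut by itself. Partway through, the tool felt 7 N pushing up, probably the lip's edge catching the gripper above the pads. I raised the tool about 15 mm, the force went away, and the push finished cleanly.

**Last checks** (made shortly before handing in):

| Item | Measured | Required |
|---|---|---|
| Wider lid | about 1.86 rad | above 1.7 rad |
| Narrower lid | about 0.003 rad | below 0.05 rad |
| Roll, stray nozzle and spice jar | within about 1 mm of where they started | within 30 mm |
| Narrower box (from its hinge line) | within about 2 mm of where it started | within 25 mm |

- **Wider box position:** this rests on comparing before and after pictures, which show no visible shift. Its rim fits from the two times can't be compared directly, because the first included the lid and lip and the last had the lid open.
- **Stillness and level:** lid and box speeds and box tilt weren't measured directly. The wider lid's angle was the same 7 s apart, and neither box looks tilted in the pictures.
- **Robot:** the gripper was clear at about 0.28 m height, with wrist force within about 1 N of zero.

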